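# Shut the feed valve and open the drain on a bench filter rig

## Task

The filter run is over: first shut the blue-handled feed valve, then open the yellow-handled drain valve. Swing each lever through its quarter turn until you feel its stop, lean on it there firmly for a moment so that it is properly home, without forcing it, and let go. Leave the green clean-air valve and the things standing around alone.

Things in the scene. Friction and masses are not known exactly. Their poses are not given: they have to be found in the camera images.
- rig: Fixed steel filter rig. Origin at bench level below the middle of its three ball valves; x away from the robot (turned up to 15 deg), y to the left, z up. White base plate 200 x 600 mm. Three equal branch pipes (25 mm) along x at y = -160, 0, 160 mm, axes 70 mm up, valve on each at x = 0; any valve may sit on any branch. They bend down to the bench at x = -45; the 38 mm header pipe along y is at x = 95.
- header_mid (a point): Middle of the rig's header pipe, 70 mm above the bench, 95 mm behind the middle valve. At the pipe's right-hand end, x = 95, y = -345 mm of the rig's frame, stands the fixed steel filter housing: upright, 100 mm across, 286 mm tall, with a gauge on it that reaches 366 mm; keep clear of it. Nothing else of the rig is higher than 137 mm
- feed_lever: Blue-sleeved feed lever. Origin on its upright stem axis, 125 mm above the bench (sleeve's mid-height); x points out along the lever, z up. Sleeve 16 mm wide, 12 mm thick, from 46 to 118 mm out; 36 mm of air between it and the pipe below. Shut it points to the rig's +y, square across its branch; open to the rig's -x, along it. From above, clockwise shuts. Starts 57 to 90 deg from shut.
- feed_grip (a point): Grip point: centre of the blue sleeve, 90 mm out from the stem axis; axes as the lever's. The lever drags with 3 to 6 N here all the way round and stays where it is left. Its shut stop lies anywhere within 4 deg either side of square: it must be felt (firm, gives about 1 mm per 10 N). Home = standing still at the stop with 10 to 30 N leaned on it for 0.3 s (aim for 12 to 18). Over 30 N on it at any time damages it.
- drain_lever: Yellow-sleeved drain lever, same build as the feed lever: origin on its upright stem axis, 125 mm above the bench, x out along the lever. Starts shut (to the rig's +y), up to 9 deg off its shut stop; opens anticlockwise from above until it lies along its branch, pointing to the rig's -x
- drain_grip (a point): Grip point: centre of the yellow sleeve, 90 mm out from the stem axis; axes as the lever's. Same drag (3 to 6 N) and forces as the feed lever: the open stop lies within 4 deg either side of the branch's line and must be felt; home = standing still there with 10 to 30 N on it for 0.3 s (aim for 12 to 18), never over 30 N. Open it only once the feed is shut.
- air_grip (a point): Grip point on the green-sleeved clean-air lever, the same build: 90 mm out from its stem axis, 125 mm above the bench. It is shut; leave it so
- bottle_mid (a point): Centre of a loose amber sample jar, 48 mm across, 95 mm tall, upright on the bench; leave it
- beaker_mid (a point): Centre of a loose empty steel beaker, 70 mm across, 75 mm tall, upright on the bench; leave it
- carton_mid (a point): Centre of a loose white carton, 65 x 100 x 40 mm (x, y, z), flat on the bench; leave it

How it is judged:
By the outcome, as a careful person would: the job done as asked, in the order asked, and still so for the second after the job is handed in, with the robot touching nothing.
It also fails if it takes over 56 s, if anything falls off the work surface, if the arm or the gripper's body presses on something with over 40 N, if the wrist force passes 120 N, or if a joint passes its speed limit or range.

## Robot

A 6-joint arm with a two-finger parallel gripper is mounted at the origin on the work surface. World frame = base frame: x ahead of the robot, y to its left, z up, the work surface at z = 0. Lengths are in m, angles in rad, forces in N, time in s.
With the tool pointing down it reaches from about 0.375 to 0.9 m from the base axis. Payload 3.1 kg.
Tool frame: the origin (TCP) lies at the very end of the fingers, on their centre line; the grasp point (between the pads) lies 19 mm behind it; z points along the fingers, y is the direction in which the jaws open and shut (so a half turn about z gives the same grasp; the last joint's range is limited). The gripper opens to 85 mm and grips with 20 to 120 N. Pads are 22 mm wide; open, the fingers measure 114 mm over their backs; the gripper's body (76 mm by 85 mm) begins 54 mm behind the grasp point. The pads swing forward as they close: fully open they stand 13 mm farther back than shut.
Start: joints at [-1.302, 0.527, 1.433, -0, 1.181, -0.178], TCP at [0.27, -0.564, 0.231] pointing down, gripper open.
Joint ranges: [-3.08, 3.08], [-0.75, 2.2], [0.22, 2.44], [-1.43, 4.57], [0, 2.65], [-2.85, 2.85]. Speed limits (rad/s): [2.79, 2.79, 3.14, 3.14, 3.14, 3.14].

## Interface

Orientations are given as a unit quaternion [x, y, z, w].
In Python, from station import manip gives the robot as it stands. The module is installed in compiled form; this text tells all that it offers.
- The arm moves only by the tool send_rows, never from a script. Its argument "commands" is a list of rows, each an object with "delta_pos": the shift along the world's x, y, z in cm, a list of three; "yaw": the turn about the world's z in rad. A call has 1 to 10 rows; each row shifts and turns the pose as measured when the row begins; what a row does not reach is not made up. A row lasts 1/8 s, in which the tool goes at most 62.5 mm and 10.7 degrees, less where a joint would pass 70% of its speed; a pose out of reach is approached as far as the arm can. A call is refused whole if a number of a shift passes 6.25 or a number of a turn 0.188, either way. A call with a gripper value outside its range is refused whole. "grip" is the closure, from -1 (fully open) to 1 (shut), set as the call begins (left out, the last holds). The fingers move at their own pace and stop on an object; "force" is the grip in N (left out, the last holds). Time passes only in rows, so rows that do not move let the fingers close. It gives the time, the measured TCP pose, the force and the opening at its end, in the units of the state.
- manip.sense(): the state, without advancing time (a new reading comes with each control period).
- manip.snapshot(name): name is "scene" or "top" or "wrist"; returns the picture (480x640x3 uint8, blue, green, red); there is no depth.
- manip.get_calibration(name): a dict with "fx", "fy", "cx", "cy" (pixels), "dist_coeffs" ([k1, k2, p1, p2, k3] as OpenCV has them; the pictures are not rectified), "world_to_cam" (4x4, takes a point from world to camera coordinates); the wrist camera has in their place "mount" (4x4, takes a point from camera to tool coordinates, whose origin is the TCP and whose axes are the flange's). Camera axes: x right, y down, z forward; pixel columns grow to the right and rows downward; lengths in m; the calibration is good to about 2 mm. A picture is of the moment at which its call begins: read the wrist's pose just before it. get_calibration takes no time and is no camera call.
- manip.sign_off(): hands the job in, once; it reports no verdict.
The state is a dict: "t": time; "q": joint angles; "qd": joint speeds; "tau": joint torques, N m; "tcp_pos": TCP position; "tool_rot": TCP orientation; "force": force on the tool from outside, world axes, zero at the start; "ft_torque": the same for the moment, N m; "finger_gap": opening from 0.0 (shut) to 1.0 (fully open).
Only numpy, scipy, OpenCV 4.12 (cv2) and the standard library are available. Lean on these libraries where they do the work, as an engineer would, in place of code of your own. Each camera call takes 0.05 s, during which the arm holds its last target. There are 200 camera calls.

## Working session

There is one attempt and no reset: what is moved stays moved. The work goes in short steps, Python scripts to look and compute and a tool call to move; the robot and the scene stay as the last step left them, time stands still between calls to the robot, and variables do not carry over. Pictures are saved under pics/ and viewed, about 8 in all and at most 12, crops included, and the job is handed in when it is done.

Besides the shell and the picture viewer there is one more tool, called after ">>>" as name(argument=value, ...) on one line, values as JSON. send_rows: Moves the arm, as the interface text tells. Its arguments: {"type":"object","properties":{"commands":{"type":"array","items":{"type":"object","properties":{"delta_pos":{"type":"array","items":{"type":"number"}},"yaw":{"type":"number"}}}},"grip":{"type":"number"},"force":{"type":"number"}},"required":["commands"]}

```bash
mkdir -p pics; python3 - <<'E'
from station import manip
import cv2,numpy as np
s=manip.sense();print(s)
for n in("scene","top"):
    im=manip.snapshot(n);cv2.imwrite(f"pics/{n}0.png",im);c=manip.get_calibration(n);print(n,c)
print(manip.get_calibration("wrist"))
E
```

```text
{'t': 0.0, 'q': array([-1.30252892e+00,  5.28468564e-01,  1.43393414e+00,  7.72799280e-06,
        1.18139558e+00, -1.78515722e-01]), 'qd': array([-0.00074522,  0.00030979, -0.00092765,  0.0013104 ,  0.00122507,
       -0.00047611]), 'tau': array([ 1.61074395e-04, -4.42348480e+01, -1.78024077e+01, -3.42890071e-04,
        8.39717919e-03, -6.80063749e-06]), 'tcp_pos': array([ 0.26986419, -0.56292451,  0.23032203]), 'tool_rot': array([ 9.75151431e-01,  2.21536612e-01, -4.59035294e-05, -1.10186267e-03]), 'force': array([ 0.59946302, -0.37643753,  0.99892857]), 'ft_torque': array([-0.00668576, -0.06158902,  0.00168611]), 'finger_gap': 0.9980808632333932}
scene {'fx': 574.1259930908526, 'fy': 574.1259930908526, 'cx': 325.0899035666653, 'cy': 242.9773280460479, 'dist_coeffs': array([0.0180886, 0.       , 0.       , 0.       , 0.       ]), 'world_to_cam': array([[ 0.31983105,  0.94747015,  0.00289939, -0.19378153],
       [ 0.74664048, -0.25015207, -0.61640241, -0.30196122],
       [-0.5832976 ,  0.19930943, -0.78742597,  1.58508002],
       [ 0.        ,  0.        ,  0.        ,  1.      
[... 302 characters left out ...]
2232291, -0.10135743,  0.54258293],
       [ 0.10150089, -0.00538696, -0.99482086,  1.43216878],
       [ 0.        ,  0.        ,  0.        ,  1.        ]])}
{'fx': 383.4201974091742, 'fy': 383.4201974091742, 'cx': 322.4854358500019, 'cy': 233.1775224793235, 'dist_coeffs': array([-0.08524118,  0.        ,  0.        ,  0.        ,  0.        ]), 'mount': array([[-4.25330661e-04, -9.55784331e-01, -2.94068243e-01,
         7.56908831e-02],
       [ 9.99999906e-01, -3.83470712e-04, -2.00005693e-04,
        -1.08065350e-03],
       [ 7.83957489e-05, -2.94068301e-01,  9.55784405e-01,
        -1.43475066e-01],
       [ 0.00000000e+00,  0.00000000e+00,  0.00000000e+00,
         1.00000000e+00]])}
```

View pics/top0.png

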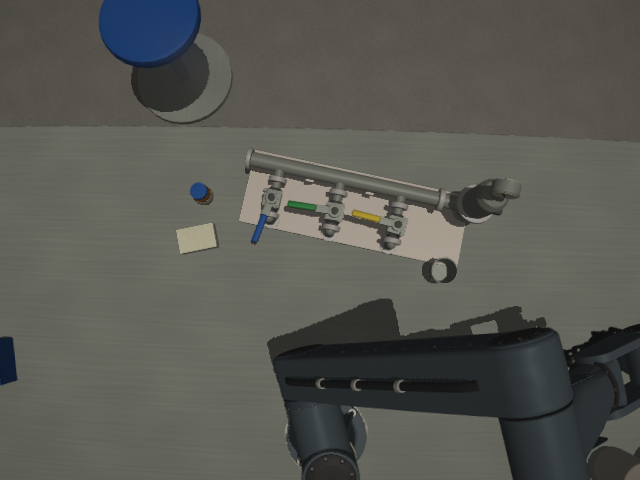

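View pics/scene0.png

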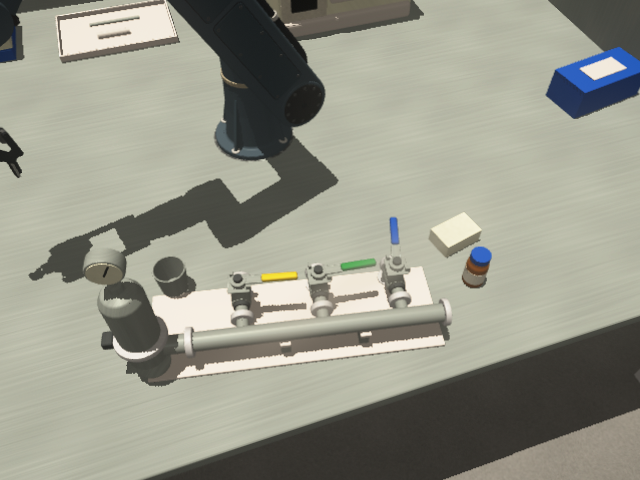

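The top view shows the blue lever on the left branch at about (259,228), pointing towards the robot. The green lever is at (302,206) and the yellow at (366,216), both pointing left. The scene view agrees. The carton, jar and beaker are all clear of the arcs the levers will sweep.

```bash
cat > h.py <<'E'
import cv2,numpy as np
from station import manip
HUE={'blue':(105,125,140),'green':(45,85,90),'yellow':(20,33,150)}
ROI={'top':(225,180,410,260),'scene':(220,205,420,300)}
def ray(n,uv):
    c=manip.get_calibration(n);K=np.array([[c['fx'],0,c['cx']],[0,c['fy'],c['cy']],[0,0,1]])
    p=cv2.undistortPoints(np.array(uv,float).reshape(-1,1,2),K,c['dist_coeffs']).reshape(-1,2)
    W=c['world_to_cam'];R=W[:3,:3]
    return -R.T@W[:3,3],np.c_[p,np.ones(len(p))]@R
def plane(n,uv,z):
    o,d=ray(n,uv);return (o+d*((z-o[2])/d[:,2])[:,None])[:,:2]
def lever(n,im,col,z):
    h=cv2.cvtColor(im,cv2.COLOR_BGR2HSV);a,b,s=HUE[col]
    m=cv2.inRange(h,(a,s,40),(b,255,255));k=np.zeros_like(m);x0,y0,x1,y1=ROI[n];k[y0:y1,x0:x1]=m[y0:y1,x0:x1]
    cs,_=cv2.findContours(k,0,1)
    if not cs:return None
    c=max(cs,key=cv2.contourArea);q=np.zeros_like(m);cv2.drawContours(q,[c],-1,255,-1)
    v,u=np.nonzero(q);P=plane(n,np.c_[u,v],z)
    mu=P.mean(0);w,V=np.linalg.eigh(np.cov((P-mu).T));t=(P-mu)@V[:,1]
    return mu,np.degrees(np.arctan2(V[1,1],V[0,1]))%180,(np.ptp(t),len(u))
E
python3 - <<'E'
from h import *
for n in('top','scene'):
    im=cv2.imread(f'pics/{n}0.png')
    for c in HUE: print(n,c,lever(n,im,c,.129))
# header top line (top view): ends
print(plane('top',[(253,160),(440,199)],.075), plane('top',[(272,197),(335,211),(397,224)],.13), plane('scene',[(396,258),(319,270),(239,280)],.13))
print(plane('top',[(439,270)],.075),plane('top',[(200,190)],.095))
E
```

```text
top blue (array([0.53304569, 0.1782851 ]), np.float64(160.50436135433216), (np.float64(0.06975441996539292), 164))
top green (array([0.5902372 , 0.07561364]), np.float64(82.42777657791834), (np.float64(0.0682711958032324), 170))
top yellow (array([ 0.56817674, -0.08308011]), np.float64(76.3443407209594), (np.float64(0.06917840132168183), 165))
scene blue (array([0.52386456, 0.17947019]), np.float64(159.93371455176214), (np.float64(0.04954263227463904), 108))
scene green (array([0.59012767, 0.07123521]), np.float64(84.17974314184315), (np.float64(0.06844778743228627), 178))
scene yellow (array([ 0.57041189, -0.084689  ]), np.float64(76.55673471326725), (np.float64(0.06930423353647958), 258))
[[ 0.71351051  0.20470938]
 [ 0.62298752 -0.28047556]] [[ 0.60896723  0.14836132]
 [ 0.57770359 -0.00721805]
 [ 0.54908821 -0.16026459]] [[ 0.60328446  0.15179159]
 [ 0.58203091 -0.00513155]
 [ 0.55493426 -0.16144996]]
[[ 0.4399115  -0.27775278]] [[0.62880137 0.33484765]]
```

>>> send_rows(commands=[{"delta_pos": [2, 5.9, 0], "yaw": 0.065}, {"delta_pos": [2, 5.9, 0], "yaw": 0.065}, {"delta_pos": [2, 5.9, 0], "yaw": 0.065}, {"delta_pos": [2, 5.9, 0], "yaw": 0.065}, {"delta_pos": [2, 5.9, 0], "yaw": 0.065}, {"delta_pos": [2, 5.9, 0], "yaw": 0.065}, {"delta_pos": [2, 5.9, 0], "yaw": 0.065}, {"delta_pos": [2, 5.9, 0], "yaw": 0.065}, {"delta_pos": [2, 5.9, 0], "yaw": 0.065}, {"delta_pos": [2, 5.9, 0], "yaw": 0.065}], grip=1, force=30)

```text
t: 1.35
tcp_pos: [0.467, 0.0279, 0.2279]
tool_rot: [0.851, 0.526, 0.001, -0.0]
force: [1.1, -1.0, 0.1]
finger_gap: 0.003
```

>>> send_rows(commands=[{"delta_pos": [2.1, 5.8, 0], "yaw": 0.06}, {"delta_pos": [2.1, 5.8, 0], "yaw": 0.06}, {"delta_pos": [0, 0, -4], "yaw": 0}, {"delta_pos": [0, 0, -4], "yaw": 0}, {"delta_pos": [0, 0, -3.8], "yaw": 0}, {"delta_pos": [0, 0, 0], "yaw": 0}])

```text
t: 2.1
tcp_pos: [0.5101, 0.1521, 0.1066]
tool_rot: [0.813, 0.582, 0.002, 0.0]
force: [-1.2, -0.1, 0.1]
finger_gap: -0.002
```

```bash
python3 - <<'E'
from h import *
s=manip.sense();print(s['tcp_pos'],s['force'],s['q'])
a=manip.snapshot('wrist');b=manip.snapshot('scene')
cv2.imwrite('pics/c1.png',np.hstack([cv2.resize(a,(400,300)),cv2.resize(b[180:330,250:450],(400,300))]))
E
```

```text
[0.51010152 0.15212818 0.10661095] [-1.24090319 -0.14149672  0.07966938] [0.07887683 0.58926679 1.77757812 0.00223415 0.77054298 0.40539062]
```

View pics/c1.png

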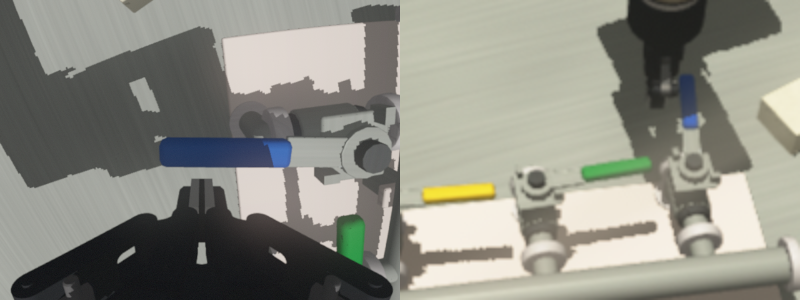

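```bash
cat >> h.py <<'E'
def arc(S,ths,sg,start=None,off=.019):
    """sg=-1 clockwise push, +1 anticlockwise; prints row shifts in cm"""
    p=manip.sense()['tcp_pos'][:2] if start is None else start
    for t in ths:
        a=np.radians(t);u=np.array([np.cos(a),np.sin(a)]);n=np.array([-u[1],u[0]])
        q=S+.09*u-sg*off*n;print(t,((q-p)*100).round(2),q.round(4));p=q
E
python3 - <<'E'
from h import *
arc(np.array([.607,.150]),[160,152,144,136,128,120,112,104,96,92,88],-1)
E
```

```text
160 [0.31 1.07] [0.5159 0.1629]
152 [0.27 1.25] [0.5186 0.1755]
144 [0.44 1.21] [0.523  0.1875]
136 [0.6  1.13] [0.5291 0.1989]
128 [0.76 1.04] [0.5366 0.2092]
120 [0.89 0.92] [0.5455 0.2184]
112 [1.01 0.79] [0.5557 0.2263]
104 [1.11 0.64] [0.5668 0.2327]
96 [1.19 0.48] [0.5787 0.2375]
92 [0.62 0.18] [0.5849 0.2393]
88 [0.63 0.13] [0.5912 0.2406]
```

>>> send_rows(commands=[{"delta_pos": [0.3, 1.0, 0], "yaw": 0}, {"delta_pos": [0.27, 1.25, 0], "yaw": -0.14}, {"delta_pos": [0.44, 1.21, 0], "yaw": -0.14}, {"delta_pos": [0.6, 1.13, 0], "yaw": -0.14}])

```text
t: 2.7
tcp_pos: [0.5284, 0.1972, 0.1143]
tool_rot: [0.919, 0.394, 0.003, 0.006]
force: [-1.7, -4.0, -1.7]
finger_gap: 0.003
```

```bash
python3 - <<'E'
from h import *
s=manip.sense();print(s['tcp_pos'],s['force'],np.degrees(2*np.arctan2(*s['tool_rot'][[1,0]])))
im=manip.snapshot('scene');print(lever('scene',im,'blue',.129))
arc(np.array([.607,.150]),[128,120,112,104,96,92,88],-1)
E
```

```text
[0.5284035  0.19722062 0.114252  ] [-1.70502195 -4.0103008  -1.65510555] 46.3872577146552
None
128 [0.69 1.05] [0.5366 0.2092]
120 [0.89 0.92] [0.5455 0.2184]
112 [1.01 0.79] [0.5557 0.2263]
104 [1.11 0.64] [0.5668 0.2327]
96 [1.19 0.48] [0.5787 0.2375]
92 [0.62 0.18] [0.5849 0.2393]
88 [0.63 0.13] [0.5912 0.2406]
```

>>> send_rows(commands=[{"delta_pos": [0.69, 1.05, -0.4], "yaw": -0.14}, {"delta_pos": [0.89, 0.92, -0.4], "yaw": -0.14}, {"delta_pos": [1.01, 0.79, -0.4], "yaw": -0.14}, {"delta_pos": [1.11, 0.64, -0.3], "yaw": -0.14}])

```text
t: 3.25
tcp_pos: [0.563, 0.2335, 0.1055]
tool_rot: [0.993, 0.119, -0.0, 0.007]
force: [-4.8, -2.0, 2.3]
finger_gap: -0.003
```

```bash
python3 - <<'E'
from h import *
s=manip.sense();print(s['tcp_pos'],s['force'],np.degrees(2*np.arctan2(*s['tool_rot'][[1,0]])))
im=manip.snapshot('scene');cv2.imwrite('pics/c2.png',cv2.resize(im[180:330,300:500],(800,600)))
arc(np.array([.607,.150]),[98,94,90,88,86],-1)
E
```

```text
[0.56302442 0.23354648 0.1055196 ] [-4.82880774 -2.03542065  2.2801449 ] 13.677782549705777
98 [1.04 0.2 ] [0.5757 0.2365]
94 [0.61 0.2 ] [0.5818 0.2385]
90 [0.62 0.15] [0.588 0.24 ]
88 [0.32 0.06] [0.5912 0.2406]
86 [0.32 0.05] [0.5943 0.2411]
```

View pics/c2.png

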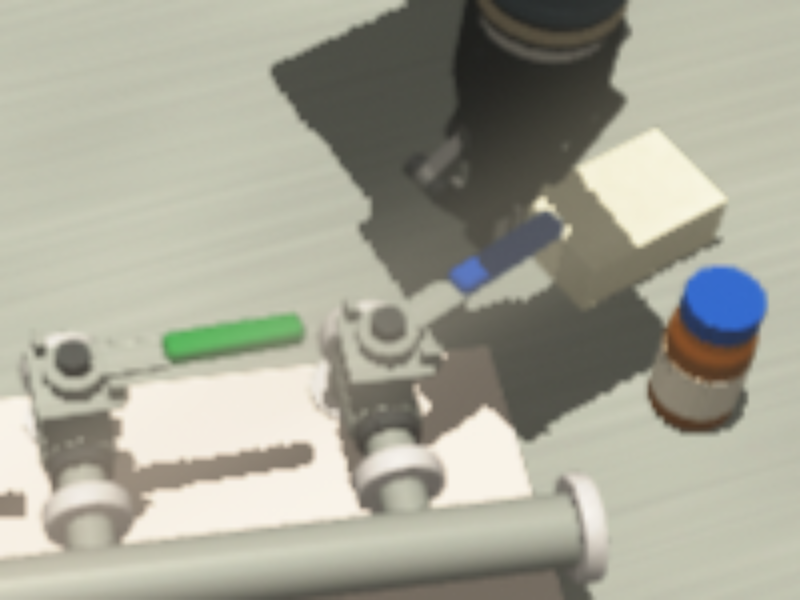

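The lever has moved to about 106°, with its sleeve at about (510,250) in the crop. The fingers are behind it and above the carton. Next I'll slow down.

>>> send_rows(commands=[{"delta_pos": [0.8, 0.2, -0.15], "yaw": -0.09}, {"delta_pos": [0.7, 0.2, -0.15], "yaw": -0.09}, {"delta_pos": [0.6, 0.15, -0.15], "yaw": -0.07}, {"delta_pos": [0.4, 0.1, -0.1], "yaw": -0.05}])

```text
t: 3.8
tcp_pos: [0.5859, 0.243, 0.1048]
tool_rot: [1.0, -0.029, -0.003, 0.005]
force: [-3.2, -0.6, 0.8]
finger_gap: 0.002
```

```bash
python3 - <<'E'
from h import *
s=manip.sense();print(s['tcp_pos'],s['force'],np.degrees(2*np.arctan2(*s['tool_rot'][[1,0]])))
arc(np.array([.607,.150]),[88,86,84,82,80],-1)
E
```

```text
[0.58585193 0.2430348  0.10479362] [-3.15819617 -0.62675287  0.81224299] -3.3557837931332855
88 [ 0.53 -0.24] [0.5912 0.2406]
86 [0.32 0.05] [0.5943 0.2411]
84 [0.32 0.04] [0.5975 0.2415]
82 [0.32 0.03] [0.6007 0.2418]
80 [0.32 0.02] [0.6039 0.2419]
```

>>> send_rows(commands=[{"delta_pos": [0.3, 0, 0], "yaw": -0.03}, {"delta_pos": [0.3, 0, 0], "yaw": -0.03}])

```text
t: 4.05
tcp_pos: [0.5894, 0.2438, 0.1052]
tool_rot: [0.998, -0.058, -0.005, 0.004]
force: [-3.5, 1.5, -2.1]
finger_gap: -0.003
```

>>> send_rows(commands=[{"delta_pos": [0.2, 0, 0], "yaw": -0.03}])

```text
t: 4.18
tcp_pos: [0.5909, 0.2443, 0.1052]
tool_rot: [0.997, -0.074, -0.005, 0.004]
force: [-4.0, 1.8, -0.8]
finger_gap: -0.003
```

>>> send_rows(commands=[{"delta_pos": [0.2, 0, 0], "yaw": -0.02}])

```text
t: 4.3
tcp_pos: [0.5928, 0.2447, 0.1052]
tool_rot: [0.996, -0.084, -0.006, 0.004]
force: [-3.6, 1.9, -1.8]
finger_gap: 0.0
```

>>> send_rows(commands=[{"delta_pos": [0.2, 0, 0], "yaw": -0.02}])

```text
t: 4.42
tcp_pos: [0.5949, 0.2451, 0.1052]
tool_rot: [0.995, -0.095, -0.006, 0.003]
force: [-3.3, 1.6, -1.7]
finger_gap: 0.004
```

>>> send_rows(commands=[{"delta_pos": [0.2, -0.04, 0], "yaw": 0}])

```text
t: 4.55
tcp_pos: [0.5971, 0.2449, 0.1053]
tool_rot: [0.995, -0.095, -0.006, 0.003]
force: [-4.0, 3.0, -1.9]
finger_gap: 0.001
```

>>> send_rows(commands=[{"delta_pos": [0.2, -0.04, 0], "yaw": 0}])

```text
t: 4.68
tcp_pos: [0.5994, 0.2447, 0.1054]
tool_rot: [0.995, -0.095, -0.005, 0.003]
force: [-4.1, 2.1, 0.3]
finger_gap: 0.001
```

>>> send_rows(commands=[{"delta_pos": [0.2, -0.04, 0], "yaw": 0}])

```text
t: 4.8
tcp_pos: [0.6017, 0.2444, 0.1055]
tool_rot: [0.995, -0.095, -0.005, 0.003]
force: [-3.8, 1.4, -0.8]
finger_gap: -0.0
```

>>> send_rows(commands=[{"delta_pos": [0.2, -0.04, 0], "yaw": 0}])

```text
t: 4.92
tcp_pos: [0.604, 0.2441, 0.1056]
tool_rot: [0.995, -0.095, -0.005, 0.003]
force: [-3.3, 3.5, -1.0]
finger_gap: -0.003
```

>>> send_rows(commands=[{"delta_pos": [0.2, -0.04, 0], "yaw": 0}])

```text
t: 5.05
tcp_pos: [0.6063, 0.2437, 0.1057]
tool_rot: [0.995, -0.095, -0.005, 0.003]
force: [-3.5, 4.2, 0.0]
finger_gap: 0.003
```

>>> send_rows(commands=[{"delta_pos": [0.2, -0.04, 0], "yaw": 0}])

```text
t: 5.18
tcp_pos: [0.6085, 0.2434, 0.1057]
tool_rot: [0.995, -0.095, -0.005, 0.002]
force: [-4.2, 3.6, -0.8]
finger_gap: -0.002
```

>>> send_rows(commands=[{"delta_pos": [0.2, -0.04, 0], "yaw": -0.02}])

```text
t: 5.3
tcp_pos: [0.6086, 0.2436, 0.1056]
tool_rot: [0.994, -0.105, -0.007, 0.002]
force: [-9.7, 6.1, 3.2]
finger_gap: 0.0
```

>>> send_rows(commands=[{"delta_pos": [0.2, -0.04, 0], "yaw": -0.02}])

```text
t: 5.42
tcp_pos: [0.6085, 0.2438, 0.1057]
tool_rot: [0.993, -0.116, -0.01, 0.002]
force: [-7.4, 4.9, 3.1]
finger_gap: 0.001
```

>>> send_rows(commands=[{"delta_pos": [0.2, -0.04, 0], "yaw": -0.02}])

```text
t: 5.55
tcp_pos: [0.6083, 0.2441, 0.1058]
tool_rot: [0.992, -0.126, -0.012, 0.002]
force: [-7.7, 5.0, 2.1]
finger_gap: 0.001
```

>>> send_rows(commands=[{"delta_pos": [0.33, -0.08, 0], "yaw": 0}])

```text
t: 5.68
tcp_pos: [0.6083, 0.2441, 0.1058]
tool_rot: [0.992, -0.126, -0.016, 0.002]
force: [-10.8, 5.5, 3.5]
finger_gap: 0.002
```

>>> send_rows(commands=[{"delta_pos": [0.36, -0.09, 0], "yaw": 0}])

```text
t: 5.8
tcp_pos: [0.6081, 0.2441, 0.1059]
tool_rot: [0.992, -0.126, -0.02, 0.002]
force: [-10.5, 5.9, 4.6]
finger_gap: 0.005
```

>>> send_rows(commands=[{"delta_pos": [0.5, -0.1, 0], "yaw": 0}, {"delta_pos": [0.5, -0.1, 0], "yaw": 0}])

```text
t: 6.05
tcp_pos: [0.6076, 0.2441, 0.1061]
tool_rot: [0.992, -0.126, -0.032, 0.003]
force: [-13.0, 5.5, 6.4]
finger_gap: -0.001
```

>>> send_rows(commands=[{"delta_pos": [0.58, -0.12, 0], "yaw": 0}, {"delta_pos": [0.58, -0.12, 0], "yaw": 0}])

```text
t: 6.3
tcp_pos: [0.6071, 0.2441, 0.1064]
tool_rot: [0.991, -0.126, -0.045, 0.004]
force: [-14.3, 5.7, 7.4]
finger_gap: 0.001
```

>>> send_rows(commands=[{"delta_pos": [0.6, -0.13, 0], "yaw": 0}, {"delta_pos": [0.6, -0.13, 0], "yaw": 0}, {"delta_pos": [0.6, -0.13, 0], "yaw": 0}])

```text
t: 6.68
tcp_pos: [0.6061, 0.2441, 0.107]
tool_rot: [0.99, -0.125, -0.066, 0.005]
force: [-13.8, 5.7, 5.2]
finger_gap: 0.003
```

>>> send_rows(commands=[{"delta_pos": [-1, 0.2, 0], "yaw": 0}, {"delta_pos": [-2, 0.4, 0], "yaw": 0}, {"delta_pos": [0, 0, 5], "yaw": 0}, {"delta_pos": [0, 0, 4.5], "yaw": 0}, {"delta_pos": [0.6, -5.4, 0], "yaw": 0}, {"delta_pos": [0.6, -5.4, 0], "yaw": 0}, {"delta_pos": [0.6, -5.4, 0], "yaw": 0}, {"delta_pos": [0.6, -5.4, 0], "yaw": 0}, {"delta_pos": [0.6, -5.4, 0], "yaw": 0}, {"delta_pos": [0.6, -5.4, 0], "yaw": 0}])

```text
t: 7.92
tcp_pos: [0.6293, -0.0909, 0.2129]
tool_rot: [0.992, -0.123, -0.039, 0.012]
force: [0.5, 1.1, -0.0]
finger_gap: 0.001
```

```bash
python3 - <<'E'
from h import *
s=manip.sense();print(s['tcp_pos'],s['tool_rot'],s['force'],s['q'])
im=manip.snapshot('top');w=manip.snapshot('wrist');b=manip.snapshot('scene')
print(lever('top',im,'blue',.129),lever('scene',b,'blue',.129))
cv2.imwrite('pics/c3.png',np.hstack([cv2.resize(w,(400,300)),cv2.resize(b[180:330,220:420],(400,300))]))
E
```

```text
[ 0.62933834 -0.09089395  0.21287568] [ 0.9916096  -0.1225512  -0.03921592  0.0123981 ] [ 0.52217588  1.06144531 -0.01031697] [-0.30080261  0.59449585  1.36096107 -0.04019281  1.25923603  1.52964443]
(array([0.62535006, 0.23168522]), np.float64(78.97002487976332), (np.float64(0.06893211406046672), 163)) None
```

View pics/c3.png

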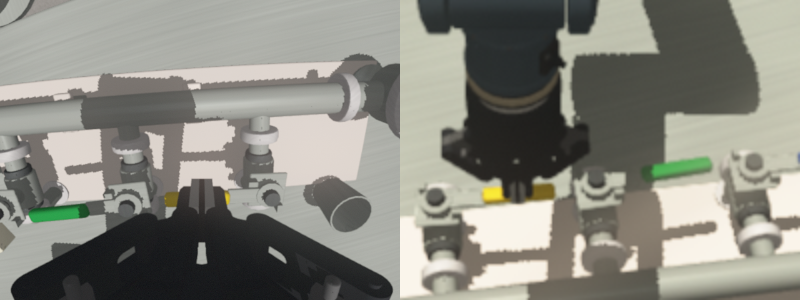

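>>> send_rows(commands=[{"delta_pos": [-2.0, 0.9, 0], "yaw": 0}, {"delta_pos": [0, 0, 0], "yaw": 0}, {"delta_pos": [0, 0, -4], "yaw": 0}])

```text
t: 8.45
tcp_pos: [0.6146, -0.0849, 0.1767]
tool_rot: [0.992, -0.125, -0.031, 0.015]
force: [-0.1, -0.5, -0.6]
finger_gap: -0.002
```

```bash
python3 - <<'E'
from h import *
s=manip.sense();print(s['tcp_pos'],s['tool_rot'],s['force'])
E
```

```text
[ 0.61457341 -0.08490772  0.17670868] [ 0.99155781 -0.12503218 -0.03104018  0.01471655] [-0.09949677 -0.51673862 -0.61590192]
```

>>> send_rows(commands=[{"delta_pos": [-0.6, 0.2, -2.5], "yaw": 0}, {"delta_pos": [0, 0, -2.5], "yaw": 0}, {"delta_pos": [0, 0, -2], "yaw": 0}, {"delta_pos": [0, 0, 0], "yaw": 0}])

```text
t: 8.95
tcp_pos: [0.6121, -0.0812, 0.1034]
tool_rot: [0.992, -0.122, -0.028, 0.016]
force: [0.2, -0.2, -0.0]
finger_gap: 0.003
```

```bash
python3 - <<'E'
from h import *
s=manip.sense();print(s['tcp_pos'],s['tool_rot'],s['force'])
arc(np.array([.552,-.161]),[77,85,93,101,109,117],1)
im=manip.snapshot('wrist');cv2.imwrite('pics/c4.png',im)
E
```

```text
[ 0.61213935 -0.08122142  0.10337149] [ 0.99195261 -0.12234501 -0.02831761  0.0161195 ] [ 0.21012589 -0.24575974 -0.02007809]
77 [-2.14  0.36] [ 0.5908 -0.0776]
85 [-1.2   0.46] [ 0.5788 -0.073 ]
93 [-1.25  0.29] [ 0.5663 -0.0701]
101 [-1.28  0.11] [ 0.5535 -0.069 ]
109 [-1.28 -0.07] [ 0.5407 -0.0697]
117 [-1.26 -0.25] [ 0.5281 -0.0722]
```

View pics/c4.png

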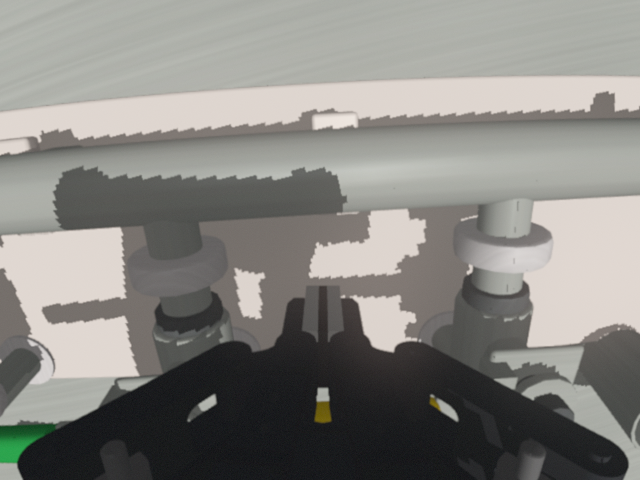

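The fingertips, at (322,300), stand between the yellow lever and the header, in the clear gap midway between the branch pipes. Yellow shows through the gripper slot at (322,410).

>>> send_rows(commands=[{"delta_pos": [-1.0, 0.2, 0], "yaw": 0}, {"delta_pos": [-1.0, 0.2, 0], "yaw": 0}, {"delta_pos": [-1.2, 0.45, 0], "yaw": 0.14}, {"delta_pos": [-1.25, 0.3, 0], "yaw": 0.14}, {"delta_pos": [-1.28, 0.1, 0], "yaw": 0.14}])

```text
t: 9.62
tcp_pos: [0.5617, -0.0693, 0.1097]
tool_rot: [0.995, 0.093, -0.011, 0.023]
force: [3.4, 1.0, -2.7]
finger_gap: 0.001
```

```bash
python3 - <<'E'
from h import *
s=manip.sense();print(s['tcp_pos'],s['tool_rot'],s['force'],np.degrees(2*np.arctan2(*s['tool_rot'][[1,0]])))
arc(np.array([.552,-.161]),[109,117,125,133,141,149,155],1)
E
```

```text
[ 0.56172681 -0.06928771  0.10972371] [ 0.99532264  0.09326666 -0.01092978  0.02268745] [ 3.35306042  1.01090518 -2.69691393] 10.706533011384067
109 [-2.11 -0.04] [ 0.5407 -0.0697]
117 [-1.26 -0.25] [ 0.5281 -0.0722]
125 [-1.21 -0.42] [ 0.5159 -0.0764]
133 [-1.14 -0.58] [ 0.5045 -0.0822]
141 [-1.05 -0.74] [ 0.494  -0.0896]
149 [-0.94 -0.88] [ 0.4846 -0.0984]
155 [-0.62 -0.74] [ 0.4785 -0.1057]
```

>>> send_rows(commands=[{"delta_pos": [-1.5, 0.0, -0.3], "yaw": 0.12}, {"delta_pos": [-1.5, -0.1, -0.3], "yaw": 0.12}, {"delta_pos": [-1.4, -0.4, -0.3], "yaw": 0.13}, {"delta_pos": [-1.3, -0.6, -0.3], "yaw": 0.13}])

```text
t: 10.12
tcp_pos: [0.5124, -0.0796, 0.1052]
tool_rot: [0.939, 0.344, 0.01, 0.028]
force: [2.7, 3.9, 2.8]
finger_gap: -0.002
```

```bash
python3 - <<'E'
from h import *
s=manip.sense();print(s['tcp_pos'],s['tool_rot'],s['force'],np.degrees(2*np.arctan2(*s['tool_rot'][[1,0]])))
arc(np.array([.552,-.161]),[133,141,149,155,158],1)
im=manip.snapshot('scene');cv2.imwrite('pics/c5.png',cv2.resize(im[180:330,150:350],(600,450)))
E
```

```text
[ 0.51237283 -0.07955289  0.10520789] [0.93864426 0.34357406 0.00966502 0.02846763] [2.71636619 3.92040257 2.84978591] 40.208510001715794
133 [-0.79 -0.27] [ 0.5045 -0.0822]
141 [-1.05 -0.74] [ 0.494  -0.0896]
149 [-0.94 -0.88] [ 0.4846 -0.0984]
155 [-0.62 -0.74] [ 0.4785 -0.1057]
158 [-0.28 -0.39] [ 0.4757 -0.1097]
```

View pics/c5.png

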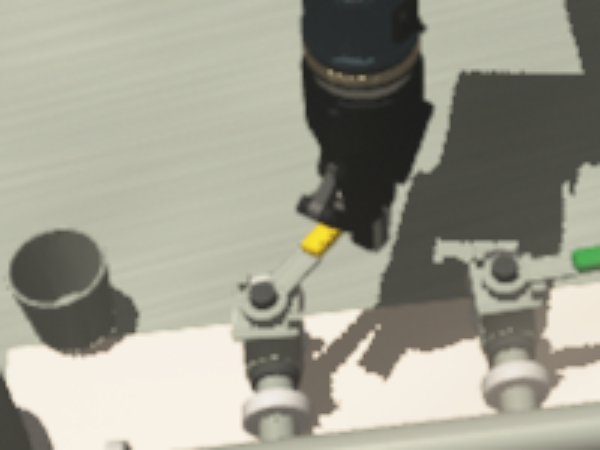

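The yellow lever is about halfway round. Its sleeve is at about (320,238) in the crop, the finger is still behind it, and the beaker is clear.

>>> send_rows(commands=[{"delta_pos": [-0.8, -0.4, -0.2], "yaw": 0.09}, {"delta_pos": [-1.1, -0.8, -0.2], "yaw": 0.13}, {"delta_pos": [-0.95, -0.9, -0.2], "yaw": 0.13}, {"delta_pos": [-0.6, -0.75, -0.1], "yaw": 0.1}])

```text
t: 10.68
tcp_pos: [0.4784, -0.1071, 0.1027]
tool_rot: [0.836, 0.548, 0.02, 0.028]
force: [2.9, 3.2, 0.9]
finger_gap: -0.002
```

```bash
python3 - <<'E'
from h import *
s=manip.sense();print(s['tcp_pos'],s['tool_rot'],s['force'],np.degrees(2*np.arctan2(*s['tool_rot'][[1,0]])))
arc(np.array([.552,-.161]),[153,156,159,161,163,165,167,169,171,173,175],1)
E
```

```text
[ 0.47843113 -0.10712181  0.10265379] [0.83605576 0.54754695 0.02047467 0.02799813] [2.91289997 3.16340181 0.91568217] 66.44292451705451
153 [0.2  0.39] [ 0.4804 -0.1032]
156 [-0.29 -0.38] [ 0.4775 -0.107 ]
159 [-0.27 -0.4 ] [ 0.4748 -0.111 ]
161 [-0.17 -0.27] [ 0.4731 -0.1137]
163 [-0.16 -0.28] [ 0.4715 -0.1165]
165 [-0.15 -0.28] [ 0.47   -0.1194]
167 [-0.14 -0.29] [ 0.4686 -0.1222]
169 [-0.13 -0.29] [ 0.4673 -0.1252]
171 [-0.12 -0.3 ] [ 0.4661 -0.1282]
173 [-0.11 -0.3 ] [ 0.465  -0.1312]
175 [-0.1  -0.31] [ 0.464  -0.1342]
```

>>> send_rows(commands=[{"delta_pos": [-0.2, -0.3, 0], "yaw": 0.05}, {"delta_pos": [-0.2, -0.3, 0], "yaw": 0.05}])

```text
t: 10.92
tcp_pos: [0.4742, -0.1123, 0.1038]
tool_rot: [0.808, 0.588, 0.023, 0.027]
force: [1.9, 2.4, -3.0]
finger_gap: 0.001
```

>>> send_rows(commands=[{"delta_pos": [-0.15, -0.25, 0], "yaw": 0.04}])

```text
t: 11.05
tcp_pos: [0.4726, -0.1143, 0.1042]
tool_rot: [0.797, 0.603, 0.024, 0.026]
force: [2.0, 2.5, -2.2]
finger_gap: 0.005
```

>>> send_rows(commands=[{"delta_pos": [-0.12, -0.22, 0], "yaw": 0.04}])

```text
t: 11.18
tcp_pos: [0.4713, -0.1158, 0.1047]
tool_rot: [0.785, 0.618, 0.025, 0.026]
force: [2.9, 3.0, -1.9]
finger_gap: 0.002
```

>>> send_rows(commands=[{"delta_pos": [-0.1, -0.22, 0], "yaw": 0.03}])

```text
t: 11.3
tcp_pos: [0.4702, -0.1173, 0.1051]
tool_rot: [0.776, 0.63, 0.026, 0.025]
force: [3.5, 2.5, -1.4]
finger_gap: -0.003
```

>>> send_rows(commands=[{"delta_pos": [-0.1, -0.22, 0], "yaw": 0.03}])

```text
t: 11.42
tcp_pos: [0.4691, -0.1188, 0.1054]
tool_rot: [0.767, 0.641, 0.027, 0.025]
force: [2.4, 2.9, -2.1]
finger_gap: -0.001
```

>>> send_rows(commands=[{"delta_pos": [-0.05, -0.22, 0], "yaw": 0}])

```text
t: 11.55
tcp_pos: [0.4684, -0.1204, 0.1057]
tool_rot: [0.768, 0.64, 0.027, 0.024]
force: [1.6, 3.0, -2.2]
finger_gap: 0.002
```

>>> send_rows(commands=[{"delta_pos": [-0.05, -0.22, 0], "yaw": 0}])

```text
t: 11.68
tcp_pos: [0.4677, -0.122, 0.1059]
tool_rot: [0.768, 0.639, 0.027, 0.024]
force: [5.6, 8.9, -3.4]
finger_gap: -0.003
```

>>> send_rows(commands=[{"delta_pos": [-0.05, -0.22, 0], "yaw": 0}])

```text
t: 11.8
tcp_pos: [0.4677, -0.1221, 0.106]
tool_rot: [0.77, 0.637, 0.029, 0.023]
force: [9.2, 16.1, -3.0]
finger_gap: 0.001
```

>>> send_rows(commands=[{"delta_pos": [-0.05, -0.22, 0], "yaw": 0}])

```text
t: 11.92
tcp_pos: [0.4678, -0.1219, 0.106]
tool_rot: [0.771, 0.636, 0.031, 0.022]
force: [7.1, 13.1, -2.5]
finger_gap: -0.001
```

>>> send_rows(commands=[{"delta_pos": [-0.05, -0.22, 0], "yaw": 0}])

```text
t: 12.05
tcp_pos: [0.4679, -0.1219, 0.106]
tool_rot: [0.772, 0.635, 0.032, 0.021]
force: [7.4, 11.2, -2.6]
finger_gap: 0.006
```

>>> send_rows(commands=[{"delta_pos": [-0.05, -0.28, 0], "yaw": 0}, {"delta_pos": [-0.05, -0.28, 0], "yaw": 0}])

```text
t: 12.3
tcp_pos: [0.468, -0.1218, 0.1061]
tool_rot: [0.774, 0.632, 0.036, 0.018]
force: [8.2, 15.0, -2.1]
finger_gap: 0.001
```

>>> send_rows(commands=[{"delta_pos": [-0.05, -0.32, 0], "yaw": 0}, {"delta_pos": [-0.05, -0.32, 0], "yaw": 0}])

```text
t: 12.55
tcp_pos: [0.468, -0.1216, 0.1063]
tool_rot: [0.776, 0.629, 0.04, 0.014]
force: [9.3, 14.9, -1.9]
finger_gap: -0.001
```

>>> send_rows(commands=[{"delta_pos": [-0.05, -0.34, 0], "yaw": 0}, {"delta_pos": [-0.05, -0.34, 0], "yaw": 0}])

```text
t: 12.8
tcp_pos: [0.4681, -0.1214, 0.1064]
tool_rot: [0.779, 0.626, 0.044, 0.009]
force: [8.6, 16.3, -1.6]
finger_gap: -0.004
```

>>> send_rows(commands=[{"delta_pos": [0.1, 1, 0], "yaw": 0}, {"delta_pos": [0.2, 2, 0], "yaw": 0}, {"delta_pos": [0, 0, 5], "yaw": 0}, {"delta_pos": [0, 0, 5], "yaw": 0}, {"delta_pos": [-2, 0, 4], "yaw": 0}, {"delta_pos": [-2, 5, 0], "yaw": 0}, {"delta_pos": [0, 5.5, 0], "yaw": 0}, {"delta_pos": [0, 5.5, 0], "yaw": 0}, {"delta_pos": [0, 0, 0], "yaw": 0}])

```text
t: 13.92
tcp_pos: [0.429, 0.0691, 0.2532]
tool_rot: [0.781, 0.623, 0.043, 0.015]
force: [-0.8, -1.4, -0.2]
finger_gap: -0.003
```

```bash
python3 - <<'E'
from h import *
s=manip.sense();print(s['t'],s['tcp_pos'],s['force'])
im=manip.snapshot('top');b=manip.snapshot('scene')
for c in HUE: print(c,lever('top',im,c,.129),lever('scene',b,c,.129))
cv2.imwrite('pics/c6.png',np.hstack([cv2.resize(im[130:310,180:480],(400,240)),cv2.resize(b[180:360,100:400],(400,240))]))
E
```

```text
13.925 [0.4290417  0.06910254 0.25319975] [-0.82694133 -1.43853538 -0.24251601]
blue (array([0.62535678, 0.23149254]), np.float64(78.7687883387365), (np.float64(0.06893342959830134), 162)) None
green (array([0.59017163, 0.07545948]), np.float64(82.24118708287135), (np.float64(0.06829346479765522), 171)) (array([0.59037744, 0.07175008]), np.float64(83.72000081359563), (np.float64(0.06911177421320519), 193))
yellow (array([ 0.48265894, -0.1455552 ]), np.float64(166.74761354563253), (np.float64(0.044125640765482047), 103)) (array([ 0.47295204, -0.14461359]), np.float64(165.90062684727425), (np.float64(0.07116506298399009), 203))
```

View pics/c6.png

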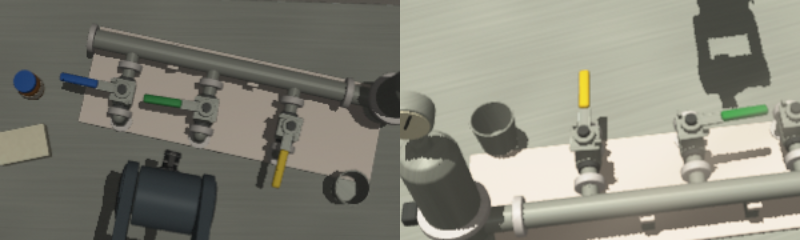

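The blue lever lies square across its branch and the yellow lies along its branch. Green, the jar, the carton and the beaker are unmoved, and the arm is clear.

```bash
python3 -c "
from station import manip
print(manip.sign_off())"
```

```text
the job is handed in; nothing more can be done
None
```

I shut the blue feed valve first, then opened the yellow drain valve, and handed the job in at about 14 s of the 56 s allowed. I pushed each lever round with the closed fingers until I felt its stop, then backed off.

| Lever | Where it stopped | Force across the lever while leaning | Held for |
|---|---|---|---|
| Blue (feed) | about 79° in the world frame; square is about 79.5° | about 15 N | at least 0.4 s |
| Yellow (drain) | about 166–167°; the branch line is about 169.5° | about 13–18 N | about 1 s |

- **Forces:** The highest total force I read was about 19 N. Readings came only at the end of each move call, so a brief peak in between would not show.
- **Last pictures:** Blue was shut, yellow was open and green had not moved. The jar, carton and beaker had not visibly moved, and the robot was touching nothing.
- **Checks that failed or disagreed:** My estimates of the rig's angle differed by about 2° between the two cameras, so I relied on feeling the stops rather than on the angles. The scene camera could not find the blue lever in its last check, so its final position rests on the top view. The tool tilted several degrees while leaning, with no apparent effect on the result.

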